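# Fetch the rear stamp from a crowded stamp hook

## Robot

A 6-joint arm with a two-finger parallel gripper is mounted at the origin on the work surface. World frame = base frame: x ahead of the robot, y to its left, z up, the work surface at z = 0. Lengths are in m, angles in degrees, forces in N, time in s.
With the tool pointing down it reaches from about 0.3 to 0.75 m from the base axis. Payload 8.5 kg.
Tool frame: the origin (TCP) lies between the finger pads; the fingertips stand env.finger_overhang ahead of it and the grasp point (between the pads) lies 2 mm behind it (env.finger_overhang is the distance from the TCP to the fingertips, in m); z points along the fingers, y is the line along which they close (so a half turn about z gives the same grasp; the last joint's range is limited). The gripper opens to 85 mm and grips with 20 to 120 N. Pads are 22 mm wide; open, the fingers measure 114 mm over their backs; the gripper's body (76 mm by 85 mm) begins 54 mm behind the grasp point. The pads swing forward as they close: fully open they stand 13 mm farther back than shut.
Start: joints at [-83.383, 21.807, 74.336, -0, 83.858, -12.336], TCP at [0.179, -0.52, 0.248] pointing down, gripper open.
Joint ranges: [-178.18, 178.18], [-50.72, 133.34], [12.68, 142.11], [-81.47, 261.47], [9.98, 163.14], [-165.26, 165.26]. Speed limits (degrees/s): [136.94, 136.94, 180, 180, 180, 180].

## Interface

Orientations are given as a 3x3 rotation matrix whose columns are the frame's x, y, z axes.
In Python, from rig import env gives the robot as it stands. The module is installed in compiled form; this text tells all that it offers.
- The arm moves only by the tool jog_arm, never from a script. Its arguments are lists of equal length, an entry for each row: "hand": the finger opening in m, from 0 to 0.0854; "travel": the shift along the world's x, y, z in m, a list of three; "yaw": the turn about the world's z in rad. A call has exactly 5 rows; each row shifts and turns the commanded pose from where the row before left it; what a row does not reach is not made up. A row lasts 1/8 s, in which the tool goes at most 62.5 mm and 10.7 degrees, less where a joint would pass 70% of its speed; a pose out of reach is approached as far as the arm can. A call is refused whole if a number of a shift passes 0.0625 or a number of a turn 0.188, either way. A call with a gripper value outside its range is refused whole. The fingers move at their own pace and stop on an object; "grip_force" is the grip in N (left out, the last holds). Time passes only in rows, so rows that do not move let the fingers close, or fill a call up. It gives the time, the measured TCP pose, the force, the opening and the grip force at its end, in the units of the state.
- env.observe(): the state, without advancing time (a new reading comes with each control period).
- env.get_image(name): name is "scene" or "top" or "wrist"; returns the picture (400x640x3 uint8, red, green, blue); there is no depth.
- env.calibration(name): a dict with "fx", "fy", "cx", "cy" (pixels), "position" and "rotation" of the camera in the world; the wrist camera has in their place "hand_eye" (4x4, takes a point from camera to tool coordinates, whose origin is the TCP and whose axes are the flange's). Camera axes: x right, y down, z forward; pixel columns grow to the right and rows downward; lengths in m; the calibration is good to about 2 mm. A picture is of the moment at which its call begins: read the wrist's pose just before it. calibration takes no time and is no camera call.
- env.close_job(): hands the job in; it is judged then, once.
The state is a dict: "time_s": time; "q": joint angles; "qvel": joint speeds; "joint_efforts": joint torques, N m; "position": TCP position; "tool_rot": TCP orientation; "ft_force": force on the tool from outside, world axes, zero at the start; "wrist_torque": the same for the moment, N m; "grip_width": finger opening in m; "gripper_force": force on a finger pad.
Only numpy, scipy, OpenCV 4.12 (cv2) and the standard library are available. Lean on these libraries where they do the work, as an engineer would, in place of code of your own. Each camera call takes 0.05 s, during which the arm holds its last target. There are 200 camera calls.

## Task

At the archive's counter, two hand stamps hang one behind the other on one hook. First move the front stamp (rectangular base) across to the spare, empty hook, then take the round stamp that hung behind it and stand it upright, wholly on the ink pad, ready for use. Set both down without letting them drop, and leave the front stamp hanging on the spare hook.

Things in the scene. Friction and masses are not known exactly. Their poses are not given: they have to be found in the camera images.
- front_stamp: Front stamp, mm: rectangular base 60(y) x 26(x) x 16 high; flat wooden frame handle in the y-z plane, 44 wide, 12 thick, z=16..92, with a window through it along x: y=-16..16, z=26..62; grip by the 44 width from above. Origin: centre of underside, z up, x along its hook from tip to post. Hangs nearest the crowded hook's open tip, which is 28 to 38 beyond its centre on the robot's side; ~120 g.
- round_stamp: Round stamp, mm: like the front stamp (same handle, window and frame) but with a round base, diameter 44, 16 high. Origin: centre of underside. Hangs behind the front stamp on the same hook, 42 to 56 farther from the robot, near the post; the hook's tip is 78 to 86 from its centre. That hook is shaped like the spare one; its arm runs along the line from front to round stamp.
- spare_hook: Spare empty hook stand, fixed, mm. Origin on the table under the arm, x from open tip (robot's side) to post, z up. Flat steel arm 10 wide (y), 6 thick, top at z=130, x=-55..58; a lip at the tip (x=-55..-50) rises to z=138. Post x=58..68, 30 wide, top level with the arm. Foot 90 wide, 8 high. A hung stamp's window top rests on the arm: its origin is at z=68. A third stand holds another stamp.
- ink_pad: Ink pad, fixed, mm: flat dark tin 106 (x) by 146 (y), 12 high, with a felt pad 90 (x) by 130 (y) on it, felt top at z=16, no rim. Origin at the centre of its underside, z up.
Mind the look-alikes: they are no part of the job. Leave any blue look-alike of the round_stamp alone.

How it is judged:
By the outcome, as a careful person would: the job done as asked, in the order asked, and still so for the second after the job is handed in, with the robot touching nothing.
It also fails if it takes over 61 s, if anything falls off the work surface, if the arm or the gripper's body presses on something with over 40 N, if the wrist force passes 120 N, or if a joint passes its speed limit or range.

## Working session

There is one attempt and no reset: what is moved stays moved. The work goes in short steps, Python scripts to look and compute and a tool call to move; the robot and the scene stay as the last step left them, time stands still between calls to the robot, and variables do not carry over. Pictures are saved under pics/ and viewed, at most 10 in all, crops included, and the job is handed in when it is done.

Besides the shell and the picture viewer there is one more tool, called in YAML: its name, and indented under it one key for each argument. jog_arm: Moves the arm, as the interface text tells. Its arguments: {"type":"object","properties":{"hand":{"type":"array"},"travel":{"type":"array"},"yaw":{"type":"array"},"grip_force":{"type":"number"}},"required":["hand","travel","yaw"]}

```bash
mkdir -p pics; python3 - <<'E'
from rig import env
import cv2,numpy as np
np.set_printoptions(precision=4,suppress=True)
for n in ("scene","top"):
    im=env.get_image(n); cv2.imwrite(f"pics/{n}0.png",im[:,:,::-1]); print(n,env.calibration(n))
print(env.calibration("wrist"),env.finger_overhang); o=env.observe(); print(o)
E
```

```text
scene {'fx': 424.38618647191356, 'fy': 424.38618647191356, 'cx': 321.079008869404, 'cy': 202.99440046716427, 'position': array([1.1462, 0.5737, 0.7542]), 'rotation': array([[-0.7055,  0.485 , -0.5167],
       [ 0.7087,  0.4803, -0.5168],
       [-0.0025, -0.7308, -0.6826]])}
top {'fx': 452.3966128539679, 'fy': 452.3966128539679, 'cx': 318.8773255998535, 'cy': 198.4073867345582, 'position': array([0.4277, 0.0596, 1.1067]), 'rotation': array([[-0.009 , -0.9805,  0.1965],
       [-0.9997,  0.0046, -0.0233],
       [ 0.0219, -0.1966, -0.9802]])}
{'fx': 305.0785350420372, 'fy': 305.0785350420372, 'cx': 319.22423965301874, 'cy': 200.14364145861822, 'hand_eye': array([[ 0.0005, -0.952 , -0.3061,  0.0786],
       [ 1.    ,  0.0002,  0.001 ,  0.0007],
       [-0.0009, -0.3061,  0.952 , -0.126 ],
       [ 0.    ,  0.    ,  0.    ,  1.    ]])} 0.017
{'time_s': 0.1, 'q': array([-83.384 ,  21.8383,  74.3792,  -0.0006,  83.8571, -12.3368]), 'qvel': array([-0.0625, -0.1499, -0.184 ,  0.0591, -0.0433,  0.095 ]), 'joint_efforts': array([  0.0041, -44.9219, -23.1657,  -0.0002,   0.0036,  -0.    ]), 'position': array([ 0.1786, -0.5199,  0.2478]), 'tool_rot': array([[ 0.9458,  0.3248, -0.0002],
       [ 0.3248, -0.9458,  0.0013],
       [ 0.0003, -0.0013, -1.    ]]), 'ft_force': array([-0.1681,  0.2324, -1.2252]), 'wrist_torque': array([-0.0172, -0.0355,  0.023 ]), 'gripper_force': 0.0, 'grip_width': 0.0855690048705926}
```

View pics/scene0.png

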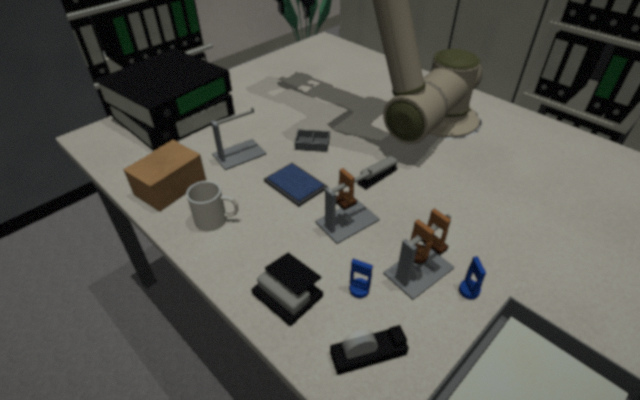

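View pics/top0.png

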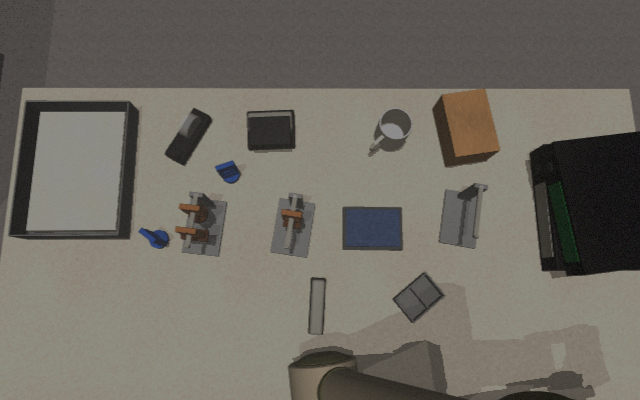

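Scene: two brown stamps on one hook at top (192,234)/(192,209). A lone brown stamp is on a third stand at (292,215), the empty spare hook is at (465,215), and the blue pad at (372,228) is 60x43 px, about 146x106 mm, so it is the ink pad. Blue look-alikes stand at (228,172) and (155,238). The pair sharing one hook fits the description. I'll confirm it in an enlarged crop.

```bash
cat > h.py <<'E'
from rig import env
import cv2,numpy as np
np.set_printoptions(precision=4,suppress=True)
def cam(n):
    c=env.calibration(n)
    if n=="wrist":
        o=env.observe(); R=o["tool_rot"]; H=c["hand_eye"]
        return c,o["position"]+R@H[:3,3],R@H[:3,:3]
    return c,c["position"],c["rotation"]
def ray(n,u,v,z,C=None):
    c,p,R=C or cam(n); d=R@np.array([(u-c["cx"])/c["fx"],(v-c["cy"])/c["fy"],1]); return p+d*(z-p[2])/d[2]
def proj(n,P,C=None):
    c,p,R=C or cam(n); q=R.T@(np.array(P)-p); return np.array([c["fx"]*q[0]/q[2]+c["cx"],c["fy"]*q[1]/q[2]+c["cy"]])
E
python3 - <<'E'
from h import *
t=cv2.imread("pics/top0.png"); s=cv2.imread("pics/scene0.png")
a=cv2.resize(t[185:265,165:265],None,fx=4,fy=4,interpolation=3)
b=cv2.resize(t[175:255,420:520],None,fx=4,fy=4,interpolation=3)
c=cv2.resize(s[200:300,375:475],(400,275)[:1]*2,interpolation=3)[:275]
c=cv2.resize(s[200:270,375:475],(400,280),interpolation=3)
d=cv2.resize(s[100:170,190:290],(400,280),interpolation=3)
cv2.imwrite("pics/crop1.png",np.vstack([np.hstack([a,b]),np.hstack([c,d])]))
hsv=cv2.cvtColor(t,cv2.COLOR_BGR2HSV)
m=cv2.inRange(hsv,(3,110,50),(20,255,255))
n,l,st,ce=cv2.connectedComponentsWithStats(m)
for i in range(1,n):
    if st[i,4]>30: print("brown",st[i],ce[i],ray("top",*ce[i],.15))
m=cv2.inRange(hsv,(100,60,30),(125,255,120))
for c in cv2.findContours(m,0,2)[0]:
    if cv2.contourArea(c)>500:
        r=cv2.minAreaRect(c); P=np.array([ray("top",*q,.014) for q in cv2.boxPoints(r)]); print("pad",r,P,P.mean(0))
E
```

```text
brown [ 442   89   58   68 2835] [469.9831 122.709 ] [ 0.7916 -0.3048  0.15  ]
brown [179 204  21   7 106] [189.3491 207.0189] [0.602  0.3137 0.15  ]
brown [282 210  20   8 105] [291.4571 213.0286] [0.5878 0.0958 0.15  ]
brown [176 227  20   7 106] [185.5566 229.9057] [0.5529 0.3194 0.15  ]
pad ((372.5, 228.0), (36.0, 53.0), 90.0) [[ 0.6174 -0.0327  0.014 ]
 [ 0.6167 -0.1634  0.014 ]
 [ 0.5283 -0.1595  0.014 ]
 [ 0.5292 -0.0309  0.014 ]] [ 0.5729 -0.0966  0.014 ]
```

View pics/crop1.png

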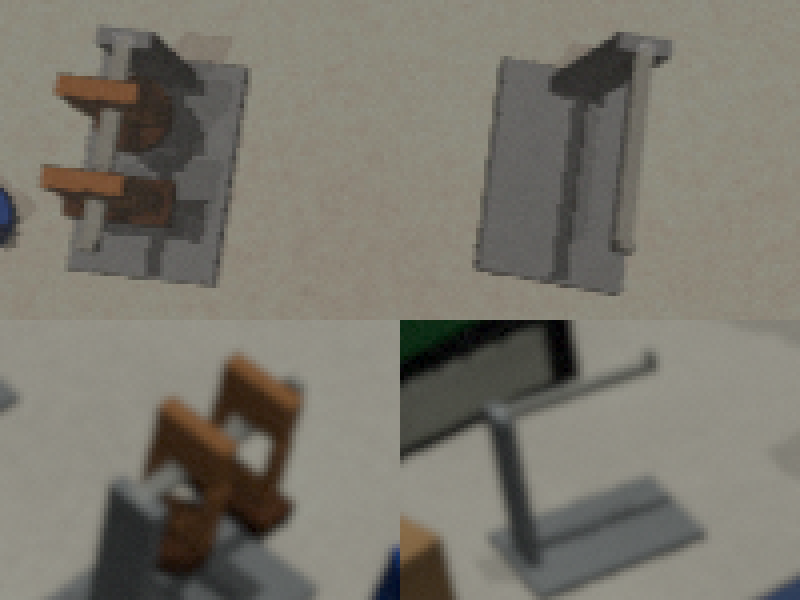

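Crop confirms it: the nearer stamp on the crowded hook has a rectangular base (front_stamp) and the one behind has a round base (round_stamp). The spare hook's arm runs from post crop (645,45) to tip (623,248).

```bash
python3 - <<'E'
from h import *
from scipy.optimize import least_squares
t=cv2.imread("pics/top0.png"); s=cv2.imread("pics/scene0.png")
T,S=cam("top"),cam("scene")
hsv=cv2.cvtColor(t,cv2.COLOR_BGR2HSV)
m=cv2.inRange(hsv,(3,110,80),(20,255,255)); n,l,st,ce=cv2.connectedComponentsWithStats(m)
P=[]
for i in range(1,n):
    if 40<st[i,4]<300:
        v,u=np.where(l==i); w=np.array([ray("top",a,b,.160,T)[:2] for a,b in zip(u,v)])
        _,_,V=np.linalg.svd(w-w.mean(0)); d=V[0]*np.sign(V[0][1]); print("handle",w.mean(0),"ydir deg",np.degrees(np.arctan2(-d[0],d[1])),"len",np.ptp(w@d))
        print("  scene px",proj("scene",[*w.mean(0),.16],S))
a=ray("top",420+223/4,175+248/4,.138,T); b=ray("top",420+245/4,175+48/4,.130,T)
d=b-a; print("spare top tip",a,"post",b,"yaw",np.degrees(np.arctan2(d[1],d[0])),"len",np.hypot(*d[:2]))
# foot corners (crop) z=.008
f=np.array([ray("top",420+x/4,175+y/4,.008,T)[:2] for x,y in [(500-400,57),(475-400,268),(622-400,294)]])
e=f[0]-f[1]; print("foot",f,"yaw",np.degrees(np.arctan2(e[1],e[0])))
# two view tip/post
def tri(pt,ps):
    return least_squares(lambda X:np.r_[proj("top",X,T)-pt,proj("scene",X,S)-ps],[.55,-.3,.13])
for pt,ps in [((420+223/4,175+248/4),(190+250/4,100+34/4)),((420+245/4,175+48/4),(190+97/4,100+90/4))]:
    r=tri(pt,ps); print("tri",r.x,r.cost)
for nm,X in (("tip",a),("post",b)): print(nm,proj("scene",X,S))
# crowded hook foot
f=np.array([ray("top",165+x/4,185+y/4,.008,T)[:2] for x,y in [(248,67),(217,286),(68,270)]]); e=f[0]-f[1]; print("cfoot",f,"yaw",np.degrees(np.arctan2(e[1],e[0])))
E
```

```text
handle [0.6004 0.3115] ydir deg -7.585978305075661 len 0.041666631982451074
  scene px [424.6221 225.4596]
handle [0.5863 0.096 ] ydir deg -8.757250713040374 len 0.04111717532572695
  scene px [347.2023 172.901 ]
handle [0.5516 0.3166] ydir deg -7.671473958445617 len 0.0414684840407093
  scene px [440.9483 214.2173]
spare top tip [ 0.5351 -0.3023  0.138 ] post [ 0.6478 -0.3263  0.13  ] yaw -12.058192103799968 len 0.1151879386108871
foot [[ 0.6699 -0.2826]
 [ 0.5379 -0.2587]
 [ 0.5214 -0.348 ]] yaw -10.249780608658137
tri [ 0.5364 -0.3045  0.1347] 0.4563160947878719
tri [ 0.6493 -0.328   0.1291] 0.7697548888967639
tip [253.9493 107.7659]
post [215.9399 122.4989]
cfoot [[0.6406 0.2599]
 [0.5066 0.2743]
 [0.5169 0.3638]] yaw -6.148644356832528
```

jog_arm:
  hand: [0.085,0.085,0.085,0.085,0.085]
  travel:
    - [0.022,0.049,0.004]
    - [0.022,0.049,0]
    - [0.022,0.049,0]
    - [0.022,0.049,0]
    - [0.022,0.049,0]
  yaw: [-0.03,-0.03,-0.03,-0.03,-0.03]

```text
time_s: 0.72
position: [0.2889, -0.2734, 0.2522]
tool_rot: [[0.984, 0.178, -0.0], [0.178, -0.984, 0.0], [-0.0, -0.0, -1.0]]
ft_force: [0.2, -0.6, 0.4]
grip_width: 0.085
gripper_force: 0.0
```

jog_arm:
  hand: [0.085,0.085,0.085,0.085,0.085]
  travel:
    - [0.022,0.049,0]
    - [0.022,0.049,0]
    - [0.022,0.049,0]
    - [0.022,0.049,0]
    - [0.022,0.049,0]
  yaw: [-0.03,-0.03,-0.03,-0.03,-0.03]

```text
time_s: 1.35
position: [0.399, -0.0284, 0.2523]
tool_rot: [[1.0, 0.03, 0.0], [0.03, -1.0, -0.0], [0.0, 0.0, -1.0]]
ft_force: [0.7, -1.4, -0.7]
grip_width: 0.0852
gripper_force: 0.0
```

jog_arm:
  hand: [0.085,0.085,0.085,0.085,0.085]
  travel:
    - [0.022,0.049,0]
    - [0.022,0.049,0]
    - [0.022,0.049,0]
    - [0.022,0.049,0]
    - [0.0,0.0,0]
  yaw: [-0.03,-0.03,-0.03,-0.03,-0.03]

```text
time_s: 1.98
position: [0.487, 0.1684, 0.2515]
tool_rot: [[0.993, -0.116, -0.001], [-0.116, -0.993, 0.0], [-0.001, -0.0, -1.0]]
ft_force: [-0.3, -1.3, -0.1]
grip_width: 0.0852
gripper_force: 0.0
```

jog_arm:
  hand: [0.085,0.085,0.085,0.085,0.085]
  travel:
    - [0.022,0.049,0]
    - [0.022,0.049,0]
    - [0.02,0.049,0]
    - [0.001,0.001,0]
    - [0,0,0]
  yaw: [0,0,0,0,0]

```text
time_s: 2.6
position: [0.5515, 0.3129, 0.252]
tool_rot: [[0.993, -0.12, -0.001], [-0.12, -0.993, -0.001], [-0.001, 0.001, -1.0]]
ft_force: [0.3, 0.2, 0.8]
grip_width: 0.0852
gripper_force: 0.0
```

```bash
cat > w.py <<'E'
from h import *
import sys
def look(name):
    W=cam("wrist"); o=env.observe(); im=env.get_image("wrist")[:,:,::-1].copy(); cv2.imwrite(f"pics/{name}.png",im)
    return W,o,im
def handles(W,im,z,k=(3,110,60)):
    m=cv2.inRange(cv2.cvtColor(im,cv2.COLOR_BGR2HSV),k,(22,255,255)); n,l,st,ce=cv2.connectedComponentsWithStats(m)
    for i in range(1,n):
        if st[i,4]>300:
            v,u=np.where(l==i); w=np.array([ray("wrist",a,b,z,W)[:2] for a,b in zip(u,v)])
            _,_,V=np.linalg.svd(w-w.mean(0)); d=V[0]*np.sign(V[0][1]); print(st[i],w.mean(0),np.degrees(np.arctan2(-d[0],d[1])),np.ptp(w@d))
E
python3 - <<'E'
from w import *
W,o,im=look("w1"); print(o["position"]); handles(W,im,.16)
for P in [(.5516,.3166,.16),(.6004,.3115,.16)]: print(proj("wrist",P,W))
E
```

```text
[0.5515 0.3129 0.252 ]
[549 102  22  40 311] [0.5969 0.1389] 80.37954645450723 0.02628748338196729
[588 115  52  20 858] [0.5902 0.1004] -11.116115648670785 0.03699078822422361
[ 281  134   62   21 1038] [0.6036 0.3112] -6.723091935658947 0.0431084233766178
[285 201  57  14 781] [0.555  0.3167] -6.784474996969265 0.04245918808980176
[  0 349  39  40 940] [0.4351 0.6021] 80.91559580598101 0.04586306613318608
[313.3102 211.636 ]
[311.8524 146.7022]
```

View pics/w1.png

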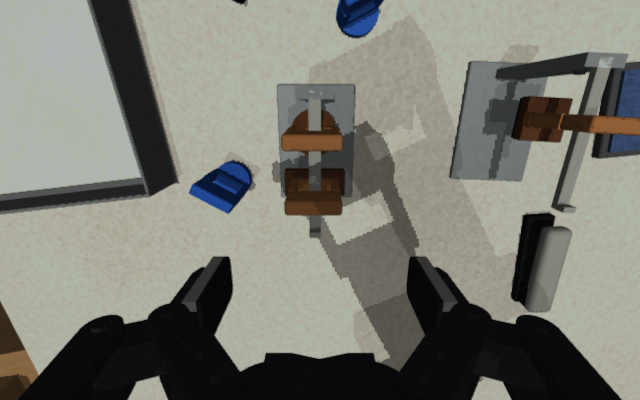

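Wrist view: front handle top at (314,208), round handle at (312,144), third stand at right (600,125). Front top is near (0.554, 0.317) with yaw about -6.8°. Now descending on it.

jog_arm:
  hand: [0.085,0.085,0.085,0.085,0.085]
  travel:
    - [0.0025,0.004,-0.02]
    - [0,0,-0.03]
    - [0,0,-0.03]
    - [0,0,-0.025]
    - [0,0,-0.013]
  yaw: [0,0,0,0,0]

```text
time_s: 3.28
position: [0.5538, 0.3165, 0.1336]
tool_rot: [[0.993, -0.12, -0.001], [-0.12, -0.993, -0.001], [-0.001, 0.001, -1.0]]
ft_force: [0.4, 0.0, -0.3]
grip_width: 0.0853
gripper_force: 0.0
```

jog_arm:
  hand: [0.04,0.04,0.04,0.04,0.04]
  travel:
    - [0,0,0]
    - [0,0,0]
    - [0,0,0]
    - [0,0,0]
    - [0,0,0]
  yaw: [0,0,0,0,0]
  grip_force: 40

```text
time_s: 3.9
position: [0.5546, 0.3179, 0.1357]
tool_rot: [[0.993, -0.119, 0.002], [-0.119, -0.993, 0.0], [0.002, -0.001, -1.0]]
ft_force: [-0.4, -2.1, 6.9]
grip_width: 0.0436
gripper_force: 40.6
```

jog_arm:
  hand: [0.04,0.04,0.04,0.04,0.04]
  travel:
    - [0,0,0.006]
    - [0,0,0.006]
    - [0,0,0.006]
    - [0,0,0.001]
    - [0,0,0]
  yaw: [0,0,0,0,0]

```text
time_s: 4.53
position: [0.5541, 0.3178, 0.1533]
tool_rot: [[0.993, -0.119, -0.0], [-0.119, -0.993, -0.0], [-0.0, 0.0, -1.0]]
ft_force: [-0.4, -0.2, -0.5]
grip_width: 0.0436
gripper_force: 40.7
```

jog_arm:
  hand: [0.04,0.04,0.04,0.04,0.04]
  travel:
    - [-0.012,0.0014,0]
    - [-0.015,0.0017,0]
    - [-0.015,0.0017,0]
    - [-0.015,0.0017,0]
    - [-0.015,0.0017,0]
  yaw: [0,0,0,0,0]

```text
time_s: 5.15
position: [0.481, 0.3262, 0.1534]
tool_rot: [[0.993, -0.119, 0.0], [-0.119, -0.993, 0.0], [0.0, -0.0, -1.0]]
ft_force: [0.2, 0.7, -1.0]
grip_width: 0.0436
gripper_force: 40.7
```

```bash
python3 - <<'E'
from w import *
im=env.get_image("scene")[:,:,::-1]; t=env.get_image("top")[:,:,::-1]; W,o,w=look("w2"); print(o["position"],o["ft_force"])
cv2.imwrite("pics/c2.png",np.vstack([cv2.resize(im[180:300,340:500],(640,300)[:1]+(480,))[:300],cv2.resize(w[60:300,160:480],(640,300))]))
E
```

```text
[0.4805 0.3264 0.1535] [ 1.0236 -0.6225 -1.0798]
```

View pics/c2.png

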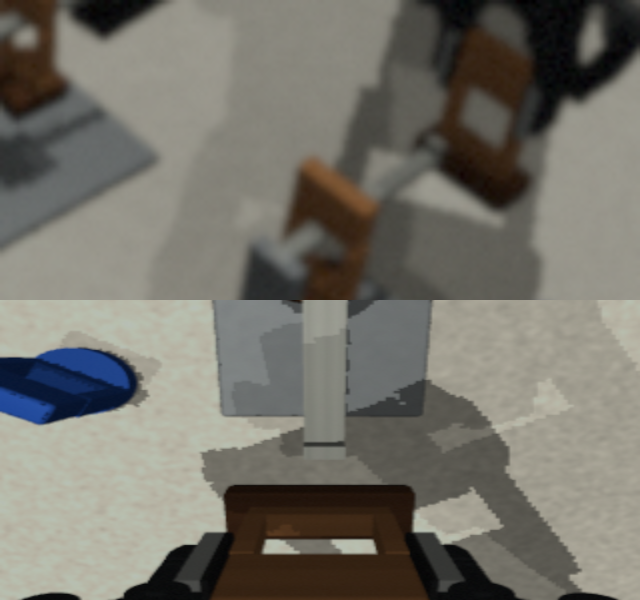

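The front stamp is clear of the hook (tip at crop (325,455), stamp below it). Rising and crossing to the spare.

jog_arm:
  hand: [0.04,0.04,0.04,0.04,0.04]
  travel:
    - [0,0,0.02]
    - [0,0,0.03]
    - [0,-0.01,0.03]
    - [0,-0.03,0.02]
    - [0.001,-0.045,0]
  yaw: [0,0,0,0,0]

```text
time_s: 5.92
position: [0.484, 0.2407, 0.2549]
tool_rot: [[0.993, -0.118, 0.004], [-0.118, -0.993, 0.001], [0.004, -0.001, -1.0]]
ft_force: [1.0, -1.2, -0.9]
grip_width: 0.0436
gripper_force: 40.9
```

jog_arm:
  hand: [0.04,0.04,0.04,0.04,0.04]
  travel:
    - [0,-0.05,0]
    - [0,-0.05,0]
    - [0,-0.05,0]
    - [0,-0.05,0]
    - [0,-0.05,0]
  yaw: [-0.015,-0.015,-0.015,-0.015,-0.015]

```text
time_s: 6.55
position: [0.4833, -0.011, 0.2535]
tool_rot: [[0.981, -0.194, 0.001], [-0.194, -0.981, -0.0], [0.001, 0.0, -1.0]]
ft_force: [0.7, 0.5, -1.4]
grip_width: 0.0431
gripper_force: 40.9
```

jog_arm:
  hand: [0.04,0.04,0.04,0.04,0.04]
  travel:
    - [0,-0.05,0]
    - [0,-0.05,0]
    - [0,-0.05,0]
    - [0,-0.05,0]
    - [0,-0.045,0]
  yaw: [0,0,0,0,0]

```text
time_s: 7.18
position: [0.4831, -0.2563, 0.2534]
tool_rot: [[0.981, -0.194, 0.0], [-0.194, -0.981, -0.0], [0.0, 0.0, -1.0]]
ft_force: [0.3, 0.2, -1.7]
grip_width: 0.0435
gripper_force: 40.9
```

jog_arm:
  hand: [0.04,0.04,0.04,0.04,0.04]
  travel:
    - [0,-0.03,0]
    - [0,-0.01,0]
    - [0,0,0]
    - [0,0,0]
    - [0,0,0]
  yaw: [0,0,0,0,0]

```text
time_s: 7.8
position: [0.4833, -0.2931, 0.2536]
tool_rot: [[0.981, -0.192, 0.0], [-0.192, -0.981, -0.0], [0.0, 0.0, -1.0]]
ft_force: [1.0, -0.3, -0.8]
grip_width: 0.0436
gripper_force: 40.9
```

```bash
python3 - <<'E'
from w import *
W,o,w=look("w3"); print(o["position"],o["tool_rot"][:2,0])
for P in [(.536,-.3035,.138),(.6485,-.327,.13)]: print(proj("wrist",P,W))
E
```

```text
[ 0.4833 -0.2931  0.2536] [ 0.9814 -0.1919]
[318.4861 136.2601]
[320.6114 -34.4009]
```

View pics/w3.png

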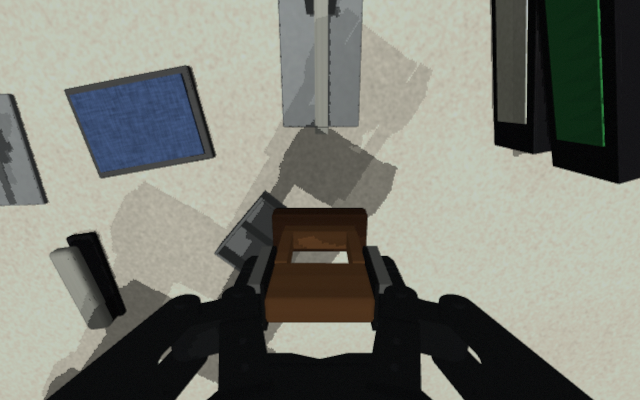

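Spare arm at columns 314–327, its end near row 127, and already aligned with the tool. The held stamp is centred at (320,310), and the ink pad is at (140,120). Refining the tip pixel and the pad.

```bash
python3 - <<'E'
from w import *
im=cv2.imread("pics/w3.png"); W=cam("wrist"); g=cv2.cvtColor(im,cv2.COLOR_BGR2GRAY)
print(g[108:140,316:326:3].T); print(g[30,305:340]); print(g[110,305:340])
for u,v,z in [(320.5,127,.138),(320.5,127,.13),(320.5,60,.13),(320.5,10,.13)]: print(ray("wrist",u,v,z,W))
hsv=cv2.cvtColor(im,cv2.COLOR_BGR2HSV); m=cv2.inRange(hsv,(100,80,40),(125,255,255))
c=max(cv2.findContours(m,0,2)[0],key=cv2.contourArea); r=cv2.boxPoints(cv2.minAreaRect(c))
P=np.array([ray("wrist",*q,.016,W) for q in r]); print(P,P.mean(0))
E
```

```text
[[136 136 136 136 136 136 135 135 135 135 136 135 136 135 136 135 135 117
   65  60  68  68  68  70  69  73  87  92  91  90  91  90]
 [143 143 143 143 143 143 141 142 142 142 142 142 142 141 141 141 140 141
  123 104 121  72  73  72  71  76  87  95  94  94  95  95]
 [138 138 138 138 138 138 138 138 138 137 137 137 137 138 137 137 137 138
  120 101 135 135 123  86  70  74  83  90  89  90  90  90]
 [143 142 143 142 142 142 142 142 141 142 143 142 142 142 142 142 141 141
  122 103 139 139 140 139 126  91  84  89  90  90  90  91]]
[140 140 141 140 140 140 140 141 141 140 136 135 140 142 142 140 139 139
 140 140 140 139 127  80  67  86 123 123 124 123 122 122 122 121 122]
[117 117 116 116 116 116 116 117 115 120 134 136 137 139 143 142 140 138
 140 143 143 140 125  61  81 116 116 116 118 117 118 118 119 118 118]
[ 0.5426 -0.3065  0.138 ]
[ 0.542  -0.3065  0.13  ]
[ 0.59   -0.3158  0.13  ]
[ 0.6222 -0.322   0.13  ]
[[ 0.6226 -0.0346  0.016 ]
 [ 0.6204 -0.1731  0.016 ]
 [ 0.5306 -0.1631  0.016 ]
 [ 0.5309 -0.0127  0.016 ]] [ 0.5761 -0.0959  0.016 ]
```

jog_arm:
  hand: [0.04,0.04,0.04,0.04,0.04]
  travel:
    - [0,-0.001,-0.03]
    - [0,0,-0.03]
    - [0,0,-0.025]
    - [0,0,-0.015]
    - [0,0,0]
  yaw: [0,0,0,0,0]

```text
time_s: 8.48
position: [0.483, -0.2946, 0.1529]
tool_rot: [[0.981, -0.193, -0.001], [-0.193, -0.981, 0.001], [-0.001, -0.001, -1.0]]
ft_force: [-0.7, 0.1, -0.5]
grip_width: 0.0432
gripper_force: 40.9
```

jog_arm:
  hand: [0.04,0.04,0.04,0.04,0.04]
  travel:
    - [0.012,-0.0023,0]
    - [0.012,-0.0023,0]
    - [0.012,-0.0023,0]
    - [0.012,-0.0023,0]
    - [0.012,-0.0023,0]
  yaw: [0,0,0,0,0]

```text
time_s: 9.1
position: [0.544, -0.3066, 0.1533]
tool_rot: [[0.981, -0.193, -0.0], [-0.193, -0.981, 0.0], [-0.0, 0.0, -1.0]]
ft_force: [-0.4, -0.6, -1.1]
grip_width: 0.0434
gripper_force: 40.9
```

jog_arm:
  hand: [0.04,0.04,0.04,0.04,0.04]
  travel:
    - [0.012,-0.0023,0]
    - [0.012,-0.0023,0]
    - [0.012,-0.0023,0]
    - [0.012,-0.0023,0]
    - [0.0,0.0,0]
  yaw: [0,0,0,0,0]

```text
time_s: 9.72
position: [0.5918, -0.3157, 0.1529]
tool_rot: [[0.981, -0.193, -0.0], [-0.193, -0.981, 0.0], [-0.0, -0.0, -1.0]]
ft_force: [-0.2, -0.2, -0.9]
grip_width: 0.0435
gripper_force: 40.9
```

jog_arm:
  hand: [0.04,0.04,0.04,0.04,0.04]
  travel:
    - [0,0,-0.005]
    - [0,0,-0.005]
    - [0,0,-0.003]
    - [0,0,-0.002]
    - [0,0,0]
  yaw: [0,0,0,0,0]

```text
time_s: 10.35
position: [0.591, -0.3157, 0.1382]
tool_rot: [[0.981, -0.193, -0.0], [-0.193, -0.981, 0.0], [-0.0, -0.0, -1.0]]
ft_force: [0.4, -0.5, -1.0]
grip_width: 0.0432
gripper_force: 40.9
```

```bash
python3 - <<'E'
from w import *
W,o,w=look("w4"); s=env.get_image("scene")[:,:,::-1]
a=cv2.resize(s[80:180,190:310],(600,500),interpolation=3)
cv2.imwrite("pics/c4.png",a); print(o["position"],o["ft_force"])
E
```

```text
[ 0.591  -0.3157  0.1382] [ 0.3768 -0.4678 -1.0449]
```

View pics/c4.png

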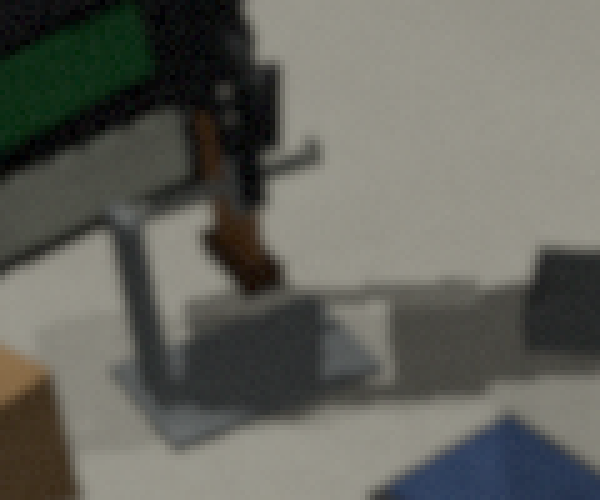

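The arm runs through the stamp's window, with tip at crop (315,150) and post at (125,215). Lowering in small steps until contact shows.

jog_arm:
  hand: [0.04,0.04,0.04,0.04,0.04]
  travel:
    - [0,0,-0.001]
    - [0,0,-0.001]
    - [0,0,0]
    - [0,0,0]
    - [0,0,0]
  yaw: [0,0,0,0,0]

```text
time_s: 11.08
position: [0.5911, -0.3157, 0.1364]
tool_rot: [[0.981, -0.193, 0.0], [-0.193, -0.981, -0.0], [0.0, 0.0, -1.0]]
ft_force: [-0.2, -0.7, -0.8]
grip_width: 0.0436
gripper_force: 40.9
```

jog_arm:
  hand: [0.04,0.04,0.04,0.04,0.04]
  travel:
    - [0,0,-0.001]
    - [0,0,0]
    - [0,0,-0.001]
    - [0,0,0]
    - [0,0,0]
  yaw: [0,0,0,0,0]

```text
time_s: 11.7
position: [0.5912, -0.3157, 0.1357]
tool_rot: [[0.981, -0.193, 0.001], [-0.193, -0.981, -0.001], [0.001, 0.001, -1.0]]
ft_force: [-3.1, 1.6, 8.3]
grip_width: 0.0433
gripper_force: 42.0
```

jog_arm:
  hand: [0.04,0.046,0.052,0.06,0.07]
  travel:
    - [0,0,0.001]
    - [0,0,0]
    - [0,0,0]
    - [0,0,0]
    - [0,0,0]
  yaw: [0,0,0,0,0]

```text
time_s: 12.32
position: [0.5911, -0.3157, 0.1352]
tool_rot: [[0.981, -0.193, -0.0], [-0.193, -0.981, 0.0], [-0.0, -0.0, -1.0]]
ft_force: [0.7, 0.1, -0.0]
grip_width: 0.0699
gripper_force: 0.0
```

jog_arm:
  hand: [0.07,0.07,0.07,0.07,0.07]
  travel:
    - [0,0,0]
    - [0,0,0.01]
    - [0,0,0.03]
    - [0,0,0.04]
    - [0,0,0.04]
  yaw: [0,0,0,0,0]

```text
time_s: 12.95
position: [0.591, -0.3156, 0.2575]
tool_rot: [[0.981, -0.193, 0.001], [-0.193, -0.981, -0.0], [0.001, 0.0, -1.0]]
ft_force: [0.2, -1.3, 0.7]
grip_width: 0.0696
gripper_force: 0.0
```

```bash
python3 - <<'E'
from w import *
W,o,w=look("w5"); print(o["position"]); handles(W,w,.16)
s=env.get_image("scene")[:,:,::-1]
cv2.imwrite("pics/c5.png",np.hstack([cv2.resize(s[80:180,190:310],(400,333),interpolation=3),cv2.resize(w[60:300,175:465],(400,333))]))
E
```

```text
[ 0.591  -0.3156  0.2575]
[ 244    0   99   35 1783] [ 0.7276 -0.3181] -2.8210314578150375 0.06177133026138465
[292 201  56  15 785] [ 0.592  -0.3167] -11.06638061162677 0.042827351921182505
```

View pics/c5.png

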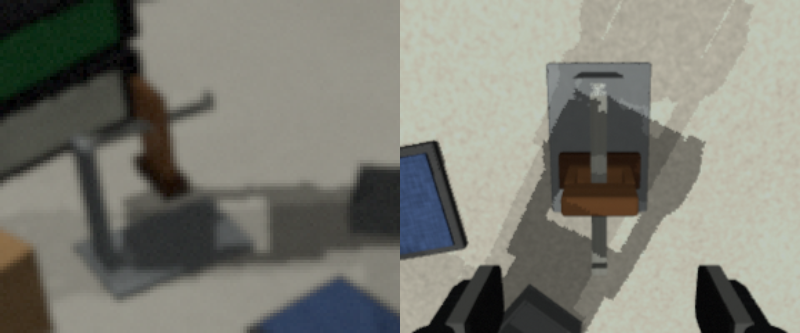

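The front stamp hangs on the spare hook, straight, mid-arm and free of the gripper. Going back for the round stamp.

jog_arm:
  hand: [0.085,0.085,0.085,0.085,0.085]
  travel:
    - [0.002,0.045,0]
    - [0,0.05,0]
    - [0,0.05,0]
    - [0,0.05,0]
    - [0,0.05,0]
  yaw: [0.015,0.015,0.015,0.015,0.014]

```text
time_s: 13.68
position: [0.5928, -0.069, 0.2554]
tool_rot: [[0.993, -0.119, 0.0], [-0.119, -0.993, 0.0], [0.0, -0.0, -1.0]]
ft_force: [0.0, -0.3, 0.5]
grip_width: 0.0852
gripper_force: 0.0
```

jog_arm:
  hand: [0.085,0.085,0.085,0.085,0.085]
  travel:
    - [0,0.05,0]
    - [0,0.05,0]
    - [0,0.05,0]
    - [0,0.05,0]
    - [0,0.05,0]
  yaw: [0,0,0,0,0]

```text
time_s: 14.3
position: [0.5928, 0.181, 0.2554]
tool_rot: [[0.993, -0.12, -0.0], [-0.12, -0.993, -0.0], [-0.0, 0.0, -1.0]]
ft_force: [0.3, 0.3, -0.0]
grip_width: 0.0851
gripper_force: 0.0
```

jog_arm:
  hand: [0.085,0.085,0.085,0.085,0.085]
  travel:
    - [0,0.05,0]
    - [0,0.05,0]
    - [0.004,0.03,0]
    - [0.006,0.002,0]
    - [0,0,0]
  yaw: [0,0,0,0,0]

```text
time_s: 14.92
position: [0.6035, 0.3106, 0.255]
tool_rot: [[0.993, -0.121, -0.0], [-0.121, -0.993, -0.0], [-0.0, 0.0, -1.0]]
ft_force: [0.4, -0.4, 0.3]
grip_width: 0.0851
gripper_force: 0.0
```

```bash
python3 - <<'E'
from w import *
W,o,w=look("w6"); print(o["position"],o["tool_rot"][:2,0]); handles(W,w,.16)
E
```

```text
[0.6035 0.3106 0.255 ] [ 0.9927 -0.1206]
[571 186  62  17 849] [0.5902 0.0961] -10.031690904496633 0.04435505164130671
[290 203  56  14 760] [0.6039 0.3115] -7.195852446796679 0.04231121582261982
[  0 370  39  29 742] [0.466  0.6137] 27.855600582185897 0.055928794046717245
```

jog_arm:
  hand: [0.085,0.085,0.085,0.085,0.085]
  travel:
    - [0,0.001,-0.02]
    - [0,0,-0.03]
    - [0,0,-0.03]
    - [0,0,-0.025]
    - [0,0,-0.016]
  yaw: [0,0,0,0,0]

```text
time_s: 15.6
position: [0.6031, 0.3111, 0.1334]
tool_rot: [[0.993, -0.121, -0.001], [-0.121, -0.993, -0.0], [-0.001, 0.001, -1.0]]
ft_force: [0.0, 0.2, 0.2]
grip_width: 0.0851
gripper_force: 0.0
```

jog_arm:
  hand: [0.04,0.04,0.04,0.04,0.04]
  travel:
    - [0,0,0]
    - [0,0,0]
    - [0,0,0]
    - [0,0,0]
    - [0,0,0]
  yaw: [0,0,0,0,0]
  grip_force: 40

```text
time_s: 16.23
position: [0.6037, 0.3124, 0.1358]
tool_rot: [[0.993, -0.12, 0.003], [-0.12, -0.993, 0.0], [0.003, -0.001, -1.0]]
ft_force: [0.3, -1.4, 6.4]
grip_width: 0.0436
gripper_force: 41.0
```

jog_arm:
  hand: [0.04,0.04,0.04,0.04,0.04]
  travel:
    - [0,0,0.006]
    - [0,0,0.006]
    - [0,0,0.006]
    - [0,0,0.001]
    - [0,0,0]
  yaw: [0,0,0,0,0]

```text
time_s: 16.85
position: [0.6031, 0.3123, 0.1532]
tool_rot: [[0.993, -0.12, -0.0], [-0.12, -0.993, -0.0], [-0.0, 0.0, -1.0]]
ft_force: [-0.4, 0.2, -1.3]
grip_width: 0.0435
gripper_force: 40.8
```

jog_arm:
  hand: [0.04,0.04,0.04,0.04,0.04]
  travel:
    - [-0.01,0.0012,0]
    - [-0.014,0.0016,0]
    - [-0.014,0.0016,0]
    - [-0.014,0.0016,0]
    - [-0.014,0.0016,0]
  yaw: [0,0,0,0,0]

```text
time_s: 17.48
position: [0.5361, 0.3201, 0.1533]
tool_rot: [[0.993, -0.12, -0.0], [-0.12, -0.993, 0.0], [-0.0, -0.0, -1.0]]
ft_force: [0.0, 0.0, -1.3]
grip_width: 0.0434
gripper_force: 40.8
```

jog_arm:
  hand: [0.04,0.04,0.04,0.04,0.04]
  travel:
    - [-0.014,0.0016,0]
    - [-0.014,0.0016,0]
    - [-0.014,0.0016,0]
    - [-0.014,0.0016,0]
    - [-0.004,0.0005,0]
  yaw: [0,0,0,0,0]

```text
time_s: 18.1
position: [0.4762, 0.327, 0.1535]
tool_rot: [[0.993, -0.119, -0.0], [-0.119, -0.993, 0.0], [-0.0, -0.0, -1.0]]
ft_force: [0.1, -0.1, -1.0]
grip_width: 0.0436
gripper_force: 40.8
```

jog_arm:
  hand: [0.04,0.04,0.04,0.04,0.04]
  travel:
    - [0,0,0.02]
    - [0,0,0.03]
    - [0,-0.01,0.03]
    - [0,-0.03,0.02]
    - [0,-0.045,0]
  yaw: [0,0,0,0,0]

```text
time_s: 18.73
position: [0.4777, 0.2416, 0.2548]
tool_rot: [[0.993, -0.118, 0.004], [-0.118, -0.993, 0.001], [0.004, -0.001, -1.0]]
ft_force: [1.1, -0.6, -1.4]
grip_width: 0.0433
gripper_force: 41.2
```

jog_arm:
  hand: [0.04,0.04,0.04,0.04,0.04]
  travel:
    - [0.01,-0.048,0]
    - [0.014,-0.048,0]
    - [0.014,-0.048,0]
    - [0.014,-0.048,0]
    - [0.014,-0.048,0]
  yaw: [0,0,0,0,0]

```text
time_s: 19.35
position: [0.5435, 0.0001, 0.2534]
tool_rot: [[0.993, -0.12, 0.001], [-0.12, -0.993, -0.0], [0.001, 0.0, -1.0]]
ft_force: [0.4, 0.2, -1.6]
grip_width: 0.0433
gripper_force: 41.2
```

jog_arm:
  hand: [0.04,0.04,0.04,0.04,0.04]
  travel:
    - [0.014,-0.048,0]
    - [0.014,-0.04,0]
    - [0.005,-0.01,-0.01]
    - [0,0,-0.04]
    - [0,0,-0.04]
  yaw: [0,0,0,0,0]

```text
time_s: 19.98
position: [0.5759, -0.0956, 0.162]
tool_rot: [[0.993, -0.12, 0.0], [-0.12, -0.993, 0.0], [0.0, -0.0, -1.0]]
ft_force: [-0.6, -0.5, -1.2]
grip_width: 0.0438
gripper_force: 41.3
```

```bash
python3 - <<'E'
from w import *
W,o,w=look("w7"); print(o["position"],o["ft_force"])
cv2.imwrite("pics/c7.png",w)
E
```

```text
[ 0.5759 -0.0956  0.162 ] [-0.6154 -0.4892 -1.1916]
```

View pics/c7.png

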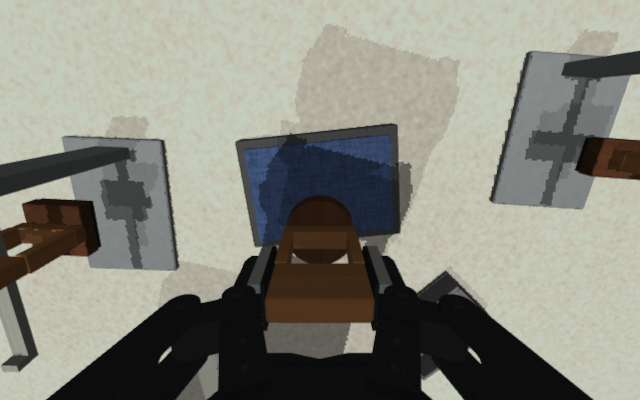

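The round base at (320,230) sits over the ink pad (columns 237–400, rows 125–245) and will land at its centre. Lowering.

jog_arm:
  hand: [0.04,0.04,0.04,0.04,0.04]
  travel:
    - [0,0,-0.03]
    - [0,0,-0.025]
    - [0,0,-0.014]
    - [0,0,-0.006]
    - [0,0,0]
  yaw: [0,0,0,0,0]

```text
time_s: 20.65
position: [0.5764, -0.0961, 0.0888]
tool_rot: [[0.993, -0.12, 0.0], [-0.12, -0.993, -0.0], [0.0, 0.0, -1.0]]
ft_force: [0.9, 0.3, -1.9]
grip_width: 0.0439
gripper_force: 41.5
```

jog_arm:
  hand: [0.04,0.04,0.04,0.04,0.04]
  travel:
    - [0,0,-0.001]
    - [0,0,0]
    - [0,0,-0.001]
    - [0,0,0]
    - [0,0,0]
  yaw: [0,0,0,0,0]

```text
time_s: 21.28
position: [0.5761, -0.0962, 0.0864]
tool_rot: [[0.993, -0.12, 0.0], [-0.12, -0.993, 0.0], [0.0, -0.0, -1.0]]
ft_force: [-0.9, 0.9, -0.9]
grip_width: 0.0438
gripper_force: 41.5
```

jog_arm:
  hand: [0.04,0.04,0.04,0.04,0.04]
  travel:
    - [0,0,-0.001]
    - [0,0,0]
    - [0,0,-0.001]
    - [0,0,0]
    - [0,0,0]
  yaw: [0,0,0,0,0]

```text
time_s: 21.9
position: [0.5761, -0.0962, 0.0843]
tool_rot: [[0.993, -0.12, 0.0], [-0.12, -0.993, -0.0], [0.0, 0.0, -1.0]]
ft_force: [-0.7, -0.4, -2.0]
grip_width: 0.0433
gripper_force: 41.5
```

jog_arm:
  hand: [0.04,0.04,0.04,0.04,0.04]
  travel:
    - [0,0,-0.001]
    - [0,0,0]
    - [0,0,-0.0005]
    - [0,0,0]
    - [0,0,0]
  yaw: [0,0,0,0,0]

```text
time_s: 22.52
position: [0.5763, -0.0962, 0.0838]
tool_rot: [[0.993, -0.12, 0.001], [-0.12, -0.993, -0.0], [0.001, 0.0, -1.0]]
ft_force: [-2.6, -0.2, 8.6]
grip_width: 0.0434
gripper_force: 42.6
```

Contact. Easing off, releasing and retreating straight up.

jog_arm:
  hand: [0.04,0.046,0.052,0.06,0.07]
  travel:
    - [0,0,0.0005]
    - [0,0,0]
    - [0,0,0]
    - [0,0,0]
    - [0,0,0]
  yaw: [0,0,0,0,0]

```text
time_s: 23.15
position: [0.5761, -0.0962, 0.0832]
tool_rot: [[0.993, -0.12, -0.0], [-0.12, -0.993, 0.0], [-0.0, -0.0, -1.0]]
ft_force: [-0.1, -0.8, 0.1]
grip_width: 0.0698
gripper_force: 0.0
```

jog_arm:
  hand: [0.075,0.075,0.075,0.075,0.075]
  travel:
    - [0,0,0]
    - [0,0,0.01]
    - [0,0,0.03]
    - [0,0,0.05]
    - [0,0,0.06]
  yaw: [0,0,0,0,0]

```text
time_s: 23.78
position: [0.5757, -0.096, 0.2351]
tool_rot: [[0.993, -0.12, -0.001], [-0.12, -0.993, 0.0], [-0.001, -0.0, -1.0]]
ft_force: [1.1, 1.0, 0.1]
grip_width: 0.075
gripper_force: 0.0
```

jog_arm:
  hand: [0.075,0.075,0.075,0.075,0.075]
  travel:
    - [0,0,0.03]
    - [-0.04,0,0]
    - [-0.05,0,0]
    - [-0.04,0,0]
    - [0,0,0]
  yaw: [0,0,0,0,0]

```text
time_s: 24.4
position: [0.4444, -0.0959, 0.2645]
tool_rot: [[0.993, -0.121, 0.001], [-0.121, -0.993, -0.001], [0.001, 0.0, -1.0]]
ft_force: [-0.2, -0.2, 0.1]
grip_width: 0.0755
gripper_force: 0.0
```

```bash
python3 - <<'E'
from w import *
W,o,w=look("w8"); s=env.get_image("scene")[:,:,::-1]; t=env.get_image("top")[:,:,::-1]; print(o["position"])
cv2.imwrite("pics/c8.png",np.hstack([cv2.resize(s[90:220,190:370],(400,289),interpolation=3),cv2.resize(w,(400,250))[:289] if 0 else cv2.copyMakeBorder(cv2.resize(w,(400,250)),0,39,0,0,0)]))
E
```

```text
[ 0.4444 -0.0959  0.2645]
```

View pics/c8.png

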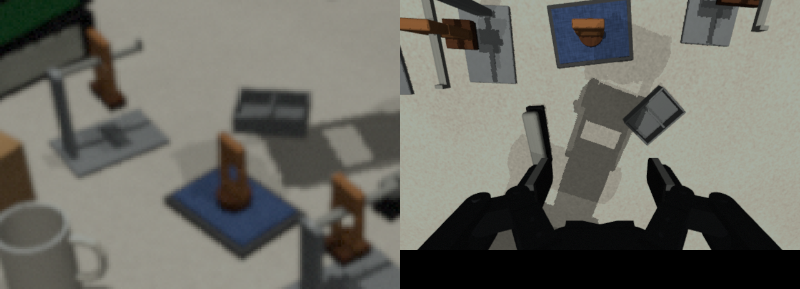

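The round stamp stands upright in the middle of the pad at crop (233,180), the front stamp hangs on the spare hook at (105,70), and the gripper is clear of both.

```bash
python3 -c "
from rig import env
print(env.close_job())"
```

```text
the job is handed in; nothing more can be done
None
```

The job is handed in at about 24.6 s: the front stamp hangs on the spare hook, and the round stamp stands upright in the middle of the ink pad with the gripper clear of both.

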